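Set out the bamboo stamping tubes for a sound-effects take

ROBOT

A 7-joint arm with a two-finger parallel gripper is mounted at the origin on the work surface. World frame = base frame: x ahead of the robot, y to its left, z up, the work surface at z = 0. Lengths are in m, angles in rad, forces in N, time in s.
With the tool pointing down it reaches from about 0.425 to 0.825 m from the base axis. Payload 3.6 kg.
Tool frame: the origin (TCP) lies midway between the tips of the shut fingers; the grasp point (between the pads) lies 19 mm behind it; z points along the fingers, y is the line along which they close (so a half turn about z gives the same grasp; the last joint's range is limited). The gripper opens to 85 mm and grips with 20 to 120 N. Pads are 22 mm wide; open, the fingers measure 114 mm over their backs; the gripper's body (76 mm by 85 mm) begins 54 mm behind the grasp point. The pads swing forward as they close: fully open they stand 13 mm farther back than shut.
Start: joints at [1.272, 0.615, -0.013, 1.423, 0.008, 1.103, -0.04], TCP at [0.175, -0.626, 0.231] pointing down, gripper open.
Joint ranges: [-3.12, 3.12], [-0.3, 2.06], [-1.34, 1.32], [0.26, 2.42], [-1.36, 4.5], [0.01, 1.98], [-2.84, 2.84]. Speed limits (rad/s): [2.79, 2.79, 3.14, 3.14, 3.14, 3.14, 3.14].

INTERFACE

Orientations are given as a unit quaternion [w, x, y, z].
In Python, from cell import robot gives the robot as it stands.
- The arm moves only by the tool arm_command, never from a script. Its argument "series" is a list of rows, each an object with "dp": the shift along the tool's x, y, z in cm, a list of three; "delta_rot": the turn, a rotation vector about the tool's x, y, z in rad, a list of three; "hand": the closure, from 0 (fully open) to 1 (shut). In form: [{"dp": [tx, ty, tz], "delta_rot": [rx, ry, rz], "hand": hand}, ...]. A call has 1 to 5 rows; each row shifts and turns the commanded pose from where the row before left it, along the tool's axes as they then stand; what a row does not reach is not made up. A row lasts 1/10 s, in which the tool goes at most 50 mm and 8.59 degrees, less where a joint would pass 70% of its speed; a pose out of reach is approached as far as the arm can. A call with a gripper value outside its range is refused whole. The fingers move at their own pace and stop on an object; "force" is the grip in N (left out, the last holds). Time passes only in rows, so rows that do not move let the fingers close. It gives the time, the measured TCP pose, the force, the opening and the grip force at its end, in the units of the state.
- robot.sense(): the state, without advancing time (a new reading comes with each control period).
- robot.camera(name): name is "scene" or "top" or "wrist"; returns the picture (480x640x3 uint8, red, green, blue); there is no depth.
- robot.camera_params(name): a dict with "mtx" (3x3 intrinsics, pixels), "origin" and "orientation" of the camera in the world. Camera axes: x right, y up, looking along -z (the intrinsics and any distortion apply to the point x, -y, -z); pixel columns grow to the right and rows downward; lengths in m; the calibration is good to about 2 mm. A picture is of the moment at which its call begins: read the wrist's pose just before it. camera_params takes no time and is no camera call; for the wrist camera it gives the pose at the moment of the call.
- robot.job_done(): hands the job in; it is judged then, once.
The state is a dict: "clock": time; "joint_positions": joint angles; "qd": joint speeds; "tau": joint torques, N m; "tcp_pos": TCP position; "ee_rot": TCP orientation; "contact_force": force on the tool from outside, world axes, zero at the start; "ft_torque": the same for the moment, N m; "grip_width": finger opening in m; "finger_force": force on a finger pad.
Only numpy, scipy, OpenCV 4.12 (cv2) and the standard library are available. Lean on these libraries where they do the work, as an engineer would, in place of code of your own. Each camera call takes 0.05 s, during which the arm holds its last target. There are 200 camera calls.

TASK

Set out the footsteps cue on the sound-effects table: stand the four bamboo tubes upright, each inside the ring marked at the middle of its stamping surface, one after another from the shortest to the tallest: the shortest on the steel triangle, the second shortest on the wooden plank, the second tallest on the cork disc and the tallest on the stone square. Leave the brass tumbler and the glass jar where they stand.

Things in the scene. Friction and masses are not known exactly. Their poses are not given: they have to be found in the camera images.
- tube_a_mid (a point): the shortest of the four bamboo stamping tubes: a loose upright plain round cane, pale with two thin brown node rings and a dark plugged end on top, 34 mm across and 50 mm tall, about 50 g. The point lies on its axis half-way up (25 mm above its foot); z runs up the axis. It starts standing on the table
- tube_b_mid (a point): the second shortest of the four bamboo stamping tubes: a loose upright plain round cane, pale with two thin brown node rings and a dark plugged end on top, 40 mm across and 70 mm tall, about 80 g. The point lies on its axis half-way up (35 mm above its foot); z runs up the axis. It starts standing on the table
- tube_c_mid (a point): the second tallest of the four bamboo stamping tubes: a loose upright plain round cane, pale with two thin brown node rings and a dark plugged end on top, 46 mm across and 90 mm tall, about 120 g. The point lies on its axis half-way up (45 mm above its foot); z runs up the axis. It starts standing on the table
- tube_d_mid (a point): the tallest of the four bamboo stamping tubes: a loose upright plain round cane, pale with two thin brown node rings and a dark plugged end on top, 52 mm across and 115 mm tall, about 170 g. The point lies on its axis half-way up (58 mm above its foot); z runs up the axis. It starts standing on the table
- steel_triangle_top (a point): stamping surface: a bare steel plate with three equal sides, 118 mm a side (68 mm from the centre to each corner), marked with a dark ring of 30 mm radius about its centre. It is fixed to the table, flat, 10 mm thick; the point is the centre of its upper face, z up
- wood_plank_top (a point): stamping surface: an oblong piece of dark wooden plank, 110 mm by 74 mm (long side along x), marked with a pale ring of 33 mm radius about its centre. It is fixed to the table, flat, 10 mm thick; the point is the centre of its upper face, z up
- cork_disc_top (a point): stamping surface: a round cork disc of 86 mm diameter, marked with a dark ring of 36 mm radius about its centre. It is fixed to the table, flat, 10 mm thick; the point is the centre of its upper face, z up
- stone_square_top (a point): stamping surface: a square pale stone tile, 86 mm a side, marked with a dark ring of 39 mm radius about its centre. It is fixed to the table, flat, 10 mm thick; the point is the centre of its upper face, z up
- tumbler_mid (a point): a loose open brass tumbler standing on the table, not part of the job: 62 mm across the rim, 85 mm tall; the point is on its axis half-way up
- jar_mid (a point): a loose closed amber glass jar with a steel cap standing on the table, not part of the job: 60 mm across, 95 mm tall; the point is on its axis half-way up

How it is judged:
By the outcome, as a careful person would: the job done as asked, in the order asked, and still so for the second after the job is handed in, with the robot touching nothing.
It also fails if it takes over 122 s, if anything falls off the work surface, if the arm or the gripper's body presses on something with over 40 N, if the wrist force passes 120 N, or if a joint passes its speed limit or range.

## Working session

There is one attempt and no reset: what is moved stays moved. The work goes in short steps, Python scripts to look and compute and a tool call to move; the robot and the scene stay as the last step left them, time stands still between calls to the robot, and variables do not carry over. Pictures are saved under pics/ and viewed, at most 14 in all, crops included, and the job is handed in when it is done.

Besides the shell and the picture viewer there is one more tool, called after ">>>" as name(argument=value, ...) on one line, values as JSON. arm_command: Moves the arm, as the interface text tells. Its arguments: {"type":"object","properties":{"series":{"type":"array"},"force":{"type":"number"}},"required":["series"]}

```bash
mkdir -p pics; ls; python3 - <<'E'
from cell import robot
import cv2
s=robot.sense();print({k:s[k] for k in('clock','tcp_pos','ee_rot','grip_width','contact_force')})
for n in('scene','top'):
    cv2.imwrite(f'pics/{n}0.png',robot.camera(n)[:,:,::-1]);p=robot.camera_params(n);print(n,p)
E
```

```text
pics
{'clock': 0.0, 'tcp_pos': array([ 0.17427972, -0.62538735,  0.23015441]), 'ee_rot': array([-1.27103868e-03,  9.90776552e-01,  1.35499705e-01, -1.97017989e-04]), 'grip_width': 0.0857096251981491, 'contact_force': array([-0.67194195, -0.21479634, -0.10473502])}
scene {'mtx': array([[543.99216327,   0.        , 312.2341029 ],
       [  0.        , 543.99216327, 238.17764206],
       [  0.        ,   0.        ,   1.        ]]), 'origin': array([1.12292284, 0.65287282, 0.64827727]), 'orientation': array([0.30130889, 0.17518105, 0.44204403, 0.82651173])}
top {'mtx': array([[595.13850847,   0.        , 325.27047538],
       [  0.        , 595.13850847, 245.29834036],
       [  0.        ,   0.        ,   1.        ]]), 'origin': array([0.29757162, 0.00470413, 1.23557517]), 'orientation': array([-0.69647573, -0.06821134,  0.06083779,  0.71173558])}
```

View pics/top0.png

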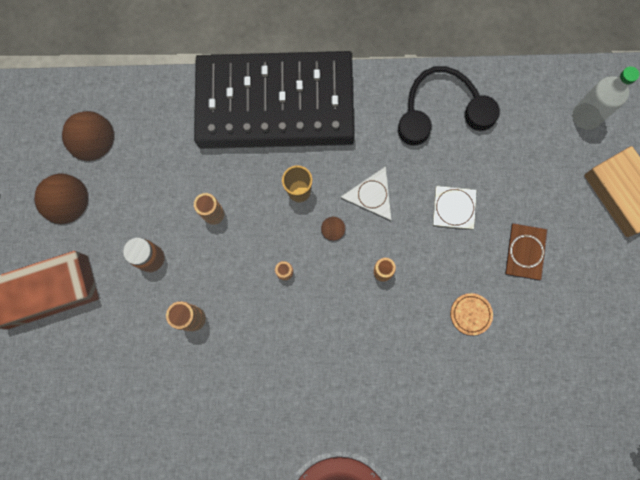

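View pics/scene0.png

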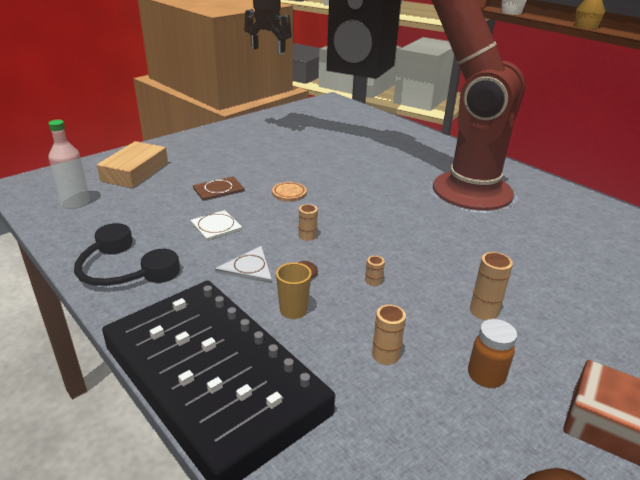

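Top view: tubes A (284,270), B (385,268), C (206,206) and D (180,316). The triangle is at (373,194), stone (455,207), plank (527,251), cork (472,314), tumbler (297,182) and jar (140,250), plus a small brown object at (333,228). The scene view agrees: A (375,270), B (308,222), C (389,335), D (491,285).

```bash
cat > h.py <<'E'
from cell import robot
import cv2, numpy as np
from scipy.spatial.transform import Rotation as R
def q2R(q): return R.from_quat([q[1],q[2],q[3],q[0]]).as_matrix()
def ray(p,u,v):
    M=p['mtx']; d=np.array([(u-M[0,2])/M[0,0],-(v-M[1,2])/M[1,1],-1.]); d=q2R(p['orientation'])@d
    return np.array(p['origin']),d/np.linalg.norm(d)
def plane(p,u,v,z):
    o,d=ray(p,u,v); return o+d*(z-o[2])/d[2]
def tri(p1,uv1,p2,uv2):
    o1,d1=ray(p1,*uv1);o2,d2=ray(p2,*uv2)
    s=np.linalg.lstsq(np.c_[d1,-d2],o2-o1,rcond=None)[0]
    a,b=o1+s[0]*d1,o2+s[1]*d2
    return (a+b)/2,np.linalg.norm(a-b)
def blob(mask,seed,r=45):
    """centroid & contour of the component nearest to the seed"""
    m=np.zeros_like(mask);x,y=seed;m[max(0,y-r):y+r,max(0,x-r):x+r]=mask[max(0,y-r):y+r,max(0,x-r):x+r]
    cs,_=cv2.findContours(m,cv2.RETR_EXTERNAL,cv2.CHAIN_APPROX_NONE)
    cs=[c for c in cs if cv2.contourArea(c)>25]
    return min(cs,key=lambda c:-cv2.pointPolygonTest(c,(float(x),float(y)),True))
def cen(c): m=cv2.moments(c); return m['m10']/m['m00'],m['m01']/m['m00']
def hsv(img): return cv2.cvtColor(img,cv2.COLOR_RGB2HSV)
E
python3 - <<'E'
from h import *
t=cv2.imread('pics/top0.png')[:,:,::-1].copy();s=cv2.imread('pics/scene0.png')[:,:,::-1].copy()
pt,ps=robot.camera_params('top'),robot.camera_params('scene')
T=dict(A=((284,270),(375,261),.05,.017),B=((385,268),(308,209),.07,.02),C=((206,205),(390,315),.09,.023),D=((180,315),(494,262),.115,.026))
def plug(i):
    h=hsv(i); return ((h[...,1]>90)&(h[...,2]<135)&((h[...,0]<16)|(h[...,0]>170))).astype('uint8')*255
mt,ms=plug(t),plug(s)
for k,(a,b,z,r) in T.items():
    ca=blob(mt,a,14);cb=blob(ms,b,18)
    ua,ub=cen(ca),cen(cb)
    print(k,np.round(ua,1),np.round(ub,1),cv2.contourArea(ca),cv2.contourArea(cb),'top',plane(pt,*ua,z).round(4),'scene',plane(ps,*ub,z).round(4),'tri',tri(pt,ua,ps,ub)[0].round(4))
    cv2.drawContours(t,[ca],-1,(0,255,0),1);cv2.drawContours(s,[cb],-1,(0,255,0),1)
h=hsv(cv2.imread('pics/top0.png')[:,:,::-1].copy())
mw=((h[...,2]>165)&(h[...,1]<40)).astype('uint8')*255
mb=((h[...,1]>90)).astype('uint8')*255
for k,m,sd in(('tri',mw,(373,194)),('stone',mw,(455,207)),('plank',mb,(527,251)),('cork',mb,(472,314)),('blob',mb,(333,228))):
    c=cv2.convexHull(blob(m,sd,32)); u=cen(c)
    poly=cv2.approxPolyDP(c,5,True)[:,0]
    w=plane(pt,*u,.01)
    print(k,np.round(u,1),w.round(4),'area mm2',round(cv2.contourArea(np.array([plane(pt,*q[0],.01)[:2]*1000 for q in c],'float32'))),[plane(pt,*q,.01)[:2].round(3).tolist() for q in poly] if len(poly)<5 else'')
    cv2.drawContours(t,[c],-1,(0,255,0),1)
a=cv2.resize(t[140:350,120:560],None,fx=1.8,fy=1.4)
cv2.imwrite('pics/chk.png',np.vstack([a,cv2.resize(s[180:380,180:560],(a.shape[1],300))])[:,:,::-1])
E
```

```text
A [283.  268.7] [375.2 259.6] 59.5 39.5 top [0.4709 0.1009 0.05  ] scene [0.4708 0.1014 0.05  ] tri [0.4708 0.1011 0.0499]
B [385.1 267.2] [307.8 207.9] 117.5 40.5 top [ 0.4665 -0.1026  0.07  ] scene [ 0.4669 -0.1016  0.07  ] tri [ 0.4664 -0.1025  0.0695]
C [204.6 203.5] [390.9 312.9] 179.0 203.5 top [0.5993 0.2527 0.09  ] scene [0.5994 0.2533 0.09  ] tri [0.5993 0.2529 0.0897]
D [179.  314.6] [496.6 259.6] 303.0 204.5 top [0.3785 0.2919 0.115 ] scene [0.379  0.2926 0.115 ] tri [0.3785 0.2922 0.1145]
tri [372.  193.7] [ 0.6334 -0.0864  0.01  ] area mm2 6106 [[0.58, -0.123], [0.63, -0.02], [0.692, -0.116]]
stone [454.5 206.8] [ 0.6008 -0.2597  0.01  ] area mm2 7387 [[0.647, -0.223], [0.636, -0.307], [0.554, -0.296], [0.567, -0.212]]
plank [526.7 250.9] [ 0.5029 -0.4039  0.01  ] area mm2 2690 [[0.53, -0.392], [0.515, -0.43], [0.479, -0.421], [0.488, -0.378]]
cork [471.3 314. ] [ 0.3747 -0.2804  0.01  ] area mm2 5565 
blob [332.8 228.2] [ 0.5604 -0.0014  0.01  ] area mm2 1753 [[0.585, -0.007], [0.556, -0.025], [0.537, 0.005], [0.568, 0.021]]
```

View pics/chk.png

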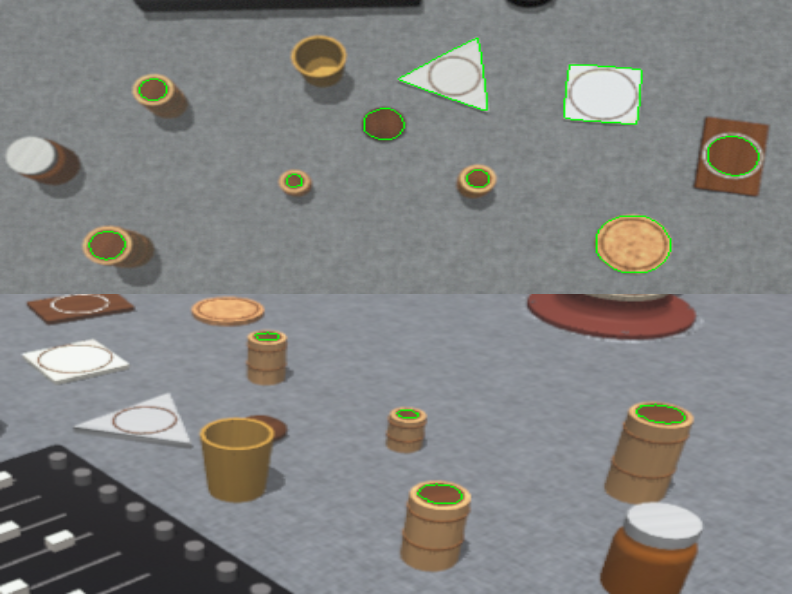

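Plugs triangulate to within 0.5 mm of their stated heights, and the plate sizes match. I'll align the tool with the world axes first, then head for tube A.

>>> arm_command(series=[{"dp":[0,0,0],"delta_rot":[0,0,0.136],"hand":0},{"dp":[0,0,0],"delta_rot":[0,0,0.136],"hand":0},{"dp":[3,-3.4,0],"delta_rot":[0,0,0],"hand":0},{"dp":[3,-3.4,0],"delta_rot":[0,0,0],"hand":0},{"dp":[3,-3.4,0],"delta_rot":[0,0,0],"hand":0}])

```text
clock: 0.6
tcp_pos: [0.2652, -0.5226, 0.2306]
ee_rot: [-0.001, 1.0, -0.001, -0.0]
contact_force: [0.5, -0.6, -0.4]
grip_width: 0.0856
finger_force: 0.0
```

>>> arm_command(series=[{"dp":[3,-3.4,0],"delta_rot":[0,0,0],"hand":0},{"dp":[3,-3.4,0],"delta_rot":[0,0,0],"hand":0},{"dp":[3,-3.4,0],"delta_rot":[0,0,0],"hand":0},{"dp":[3,-3.4,0],"delta_rot":[0,0,0],"hand":0},{"dp":[3,-3.4,0],"delta_rot":[0,0,0],"hand":0}])

```text
clock: 1.1
tcp_pos: [0.4153, -0.3524, 0.231]
ee_rot: [-0.0, 1.0, -0.0, -0.0]
contact_force: [1.2, -0.4, 0.1]
grip_width: 0.0853
finger_force: 0.0
```

>>> arm_command(series=[{"dp":[1,-4.6,0],"delta_rot":[0,0,0],"hand":0},{"dp":[1,-4.6,0],"delta_rot":[0,0,0],"hand":0},{"dp":[1,-4.6,0],"delta_rot":[0,0,0],"hand":0},{"dp":[1,-4.6,0],"delta_rot":[0,0,0],"hand":0},{"dp":[1,-4.6,0],"delta_rot":[0,0,0],"hand":0}])

```text
clock: 1.6
tcp_pos: [0.4644, -0.1222, 0.2312]
ee_rot: [-0.0, 1.0, -0.0, -0.0]
contact_force: [1.2, -0.3, 1.1]
grip_width: 0.0855
finger_force: 0.0
```

>>> arm_command(series=[{"dp":[0.13,-4.46,2],"delta_rot":[0,0,0],"hand":0},{"dp":[0.13,-4.46,2],"delta_rot":[0,0,0],"hand":0},{"dp":[0.13,-4.46,2],"delta_rot":[0,0,0],"hand":0},{"dp":[0.13,-4.46,2],"delta_rot":[0,0,0],"hand":0},{"dp":[0.13,-4.46,2],"delta_rot":[0,0,0],"hand":0}])

```text
clock: 2.1
tcp_pos: [0.4709, 0.1004, 0.1305]
ee_rot: [0.0, 1.0, -0.0, 0.0]
contact_force: [1.4, 0.8, -0.9]
grip_width: 0.0851
finger_force: 0.0
```

>>> arm_command(series=[{"dp":[0,0,0],"delta_rot":[0,0,0],"hand":0},{"dp":[0,0,2],"delta_rot":[0,0,0],"hand":0},{"dp":[0,0,3],"delta_rot":[0,0,0],"hand":0}])

```text
clock: 2.4
tcp_pos: [0.4725, 0.0993, 0.0818]
ee_rot: [-0.0, 1.0, 0.0, 0.002]
contact_force: [0.9, -0.4, -0.1]
grip_width: 0.0853
finger_force: 0.0
```

```bash
python3 - <<'E'
from h import *
cv2.imwrite('pics/s1.png',robot.camera('scene')[100:400,180:580,::-1])
cv2.imwrite('pics/w1.png',robot.camera('wrist')[:,:,::-1])
E
```

```text
(no output)
```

View pics/w1.png

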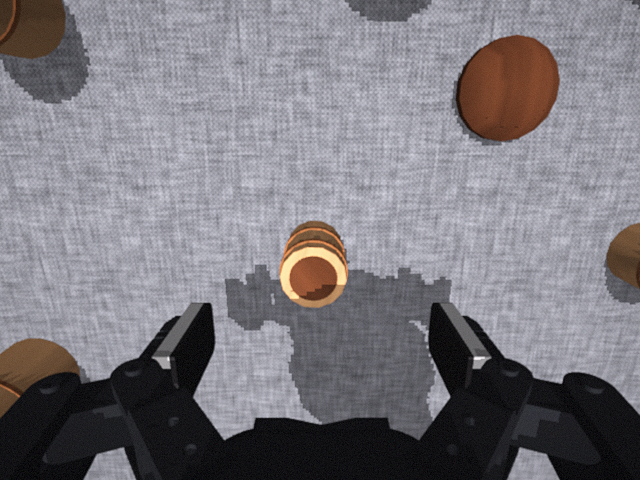

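Wrist view: tube A at (313,277), centred between the fingers (pads at columns 212 and 432). The path down is clear.

>>> arm_command(series=[{"dp":[-0.1,-0.15,3.2],"delta_rot":[0,0,0],"hand":0},{"dp":[0,0,2.5],"delta_rot":[0,0,0],"hand":0},{"dp":[0,0,1.5],"delta_rot":[0,0,0],"hand":0},{"dp":[0,0,0],"delta_rot":[0,0,0],"hand":0}])

```text
clock: 2.9
tcp_pos: [0.4694, 0.0997, 0.0086]
ee_rot: [0.0, 1.0, -0.0, -0.001]
contact_force: [0.1, 0.1, 0.5]
grip_width: 0.0854
finger_force: 0.0
```

>>> arm_command(series=[{"dp":[0,0,0],"delta_rot":[0,0,0],"hand":1},{"dp":[0,0,0],"delta_rot":[0,0,0],"hand":1},{"dp":[0,0,0],"delta_rot":[0,0,0],"hand":1},{"dp":[0,0,0],"delta_rot":[0,0,0],"hand":1},{"dp":[0,0,0],"delta_rot":[0,0,0],"hand":1}], force=30)

```text
clock: 3.4
tcp_pos: [0.4708, 0.1005, 0.0104]
ee_rot: [-0.0, 1.0, -0.0, 0.001]
contact_force: [-0.5, -0.1, 6.8]
grip_width: 0.0334
finger_force: 29.4
```

>>> arm_command(series=[{"dp":[0,0,-1],"delta_rot":[0,0,0],"hand":1},{"dp":[0,0,-4],"delta_rot":[0,0,0],"hand":1},{"dp":[0,0,-4],"delta_rot":[0,0,0],"hand":1},{"dp":[2.3,2.7,0],"delta_rot":[0,0,0],"hand":1},{"dp":[2.3,2.7,0],"delta_rot":[0,0,0],"hand":1}])

```text
clock: 3.9
tcp_pos: [0.5172, 0.047, 0.1018]
ee_rot: [-0.001, 1.0, 0.002, 0.002]
contact_force: [0.6, 0.5, -0.6]
grip_width: 0.0332
finger_force: 30.1
```

>>> arm_command(series=[{"dp":[2.3,2.7,0],"delta_rot":[0,0,0],"hand":1},{"dp":[2.3,2.7,0],"delta_rot":[0,0,0],"hand":1},{"dp":[2.3,2.7,0],"delta_rot":[0,0,0],"hand":1},{"dp":[2.3,2.7,0],"delta_rot":[0,0,0],"hand":1},{"dp":[2.3,2.6,0],"delta_rot":[0,0,0],"hand":1}])

```text
clock: 4.4
tcp_pos: [0.6314, -0.0891, 0.0999]
ee_rot: [-0.0, 1.0, -0.0, -0.0]
contact_force: [1.3, 0.2, -0.3]
grip_width: 0.0334
finger_force: 30.1
```

>>> arm_command(series=[{"dp":[0.1,0,0],"delta_rot":[0,0,0],"hand":1},{"dp":[0,0,2],"delta_rot":[0,0,0],"hand":1},{"dp":[0,0,2],"delta_rot":[0,0,0],"hand":1},{"dp":[0,0,2],"delta_rot":[0,0,0],"hand":1},{"dp":[0,0,0],"delta_rot":[0,0,0],"hand":1}])

```text
clock: 4.9
tcp_pos: [0.6289, -0.0865, 0.0368]
ee_rot: [-0.001, 1.0, 0.0, -0.004]
contact_force: [-0.0, 0.2, -1.3]
grip_width: 0.0333
finger_force: 30.1
```

>>> arm_command(series=[{"dp":[0.2,0,0.8],"delta_rot":[0,0,0],"hand":1},{"dp":[0,0,0.5],"delta_rot":[0,0,0],"hand":1},{"dp":[0,0,0],"delta_rot":[0,0,0],"hand":1},{"dp":[0,0,0],"delta_rot":[0,0,0],"hand":1}])

```text
clock: 5.3
tcp_pos: [0.6344, -0.0877, 0.0269]
ee_rot: [0.0, 1.0, -0.0, 0.0]
contact_force: [-0.2, 0.0, 0.3]
grip_width: 0.0333
finger_force: 30.1
```

```bash
python3 - <<'E'
from h import *
for i in range(4):
    s=robot.sense();print(s['clock'],s['tcp_pos'].round(4),s['contact_force'].round(1)); 
    im=robot.camera('scene')
cv2.imwrite('pics/s2.png',cv2.resize(im[200:320,180:340],(640,480))[:,:,::-1])
E
```

```text
5.3 [ 0.6344 -0.0877  0.0269] [-0.2  0.   0.3]
5.35 [ 0.6345 -0.0877  0.027 ] [-0.1  0.6 -0.5]
5.4 [ 0.6345 -0.0877  0.0269] [ 0.3  0.1 -0.3]
5.45 [ 0.6344 -0.0877  0.0269] [-0.8  0.   0. ]
```

View pics/s2.png

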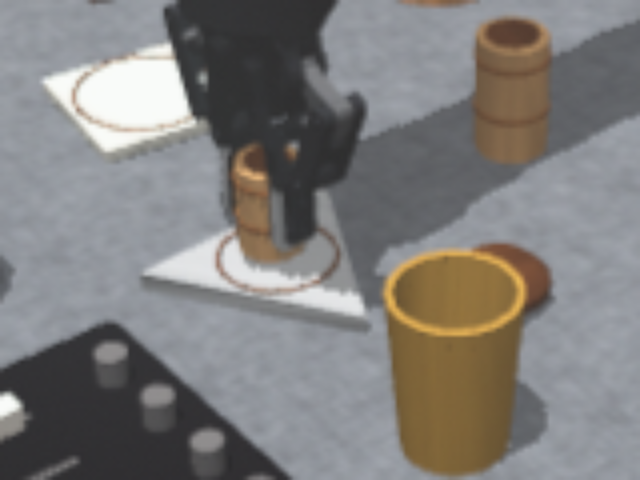

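The view shows tube A held over the triangle's ring and still a few millimetres up. I'll lower it to contact and release.

>>> arm_command(series=[{"dp":[0,0,0.3],"delta_rot":[0,0,0],"hand":1},{"dp":[0,0,0.3],"delta_rot":[0,0,0],"hand":1},{"dp":[0,0,0],"delta_rot":[0,0,0],"hand":1},{"dp":[0,0,0],"delta_rot":[0,0,0],"hand":1}])

```text
clock: 5.9
tcp_pos: [0.6342, -0.0878, 0.0205]
ee_rot: [0.0, 1.0, -0.0, 0.0]
contact_force: [0.3, -0.1, 1.8]
grip_width: 0.0333
finger_force: 30.2
```

>>> arm_command(series=[{"dp":[0,0,0],"delta_rot":[0,0,0],"hand":0.4},{"dp":[0,0,0],"delta_rot":[0,0,0],"hand":0},{"dp":[0,0,0],"delta_rot":[0,0,0],"hand":0},{"dp":[0,0,0],"delta_rot":[0,0,0],"hand":0}])

```text
clock: 6.3
tcp_pos: [0.634, -0.0877, 0.0202]
ee_rot: [-0.0, 1.0, -0.0, -0.0]
contact_force: [0.6, -0.1, -0.5]
grip_width: 0.0854
finger_force: 0.0
```

>>> arm_command(series=[{"dp":[0,0,-1],"delta_rot":[0,0,0],"hand":0},{"dp":[0,0,-3],"delta_rot":[0,0,0],"hand":0},{"dp":[0,0,-4],"delta_rot":[0,0,0],"hand":0},{"dp":[0,0,-4],"delta_rot":[0,0,0],"hand":0}])

```text
clock: 6.7
tcp_pos: [0.6338, -0.0877, 0.142]
ee_rot: [-0.0, 1.0, -0.0, -0.0]
contact_force: [0.6, 0.2, 0.3]
grip_width: 0.0857
finger_force: 0.0
```

>>> arm_command(series=[{"dp":[-4,0,0],"delta_rot":[0,0,0],"hand":0},{"dp":[-4,0.4,0],"delta_rot":[0,0,0],"hand":0},{"dp":[-4,0.4,0],"delta_rot":[0,0,0],"hand":0},{"dp":[-4,0.4,0],"delta_rot":[0,0,0],"hand":0},{"dp":[0,0,0],"delta_rot":[0,0,0],"hand":0}])

```text
clock: 7.2
tcp_pos: [0.4666, -0.1005, 0.1404]
ee_rot: [0.0, 1.0, -0.002, -0.004]
contact_force: [0.7, -0.6, -0.1]
grip_width: 0.0856
finger_force: 0.0
```

>>> arm_command(series=[{"dp":[0,0,2],"delta_rot":[0,0,0],"hand":0},{"dp":[0,0,2],"delta_rot":[0,0,0],"hand":0},{"dp":[0,0,0],"delta_rot":[0,0,0],"hand":0},{"dp":[0,0,0],"delta_rot":[0,0,0],"hand":0}])

```text
clock: 7.6
tcp_pos: [0.4749, -0.0996, 0.1008]
ee_rot: [-0.0, 1.0, 0.0, 0.0]
contact_force: [0.2, -1.0, 0.5]
grip_width: 0.0854
finger_force: 0.0
```

```bash
python3 - <<'E'
from h import *
im=robot.camera('top');im2=robot.camera('wrist')
cv2.imwrite('pics/s3.png',np.hstack([cv2.resize(im[150:270,300:420],(400,400)),cv2.resize(im2,(400,400))])[:,:,::-1])
print(robot.sense()['tcp_pos'])
E
```

```text
[ 0.47524849 -0.0996864   0.10135907]
```

View pics/s3.png

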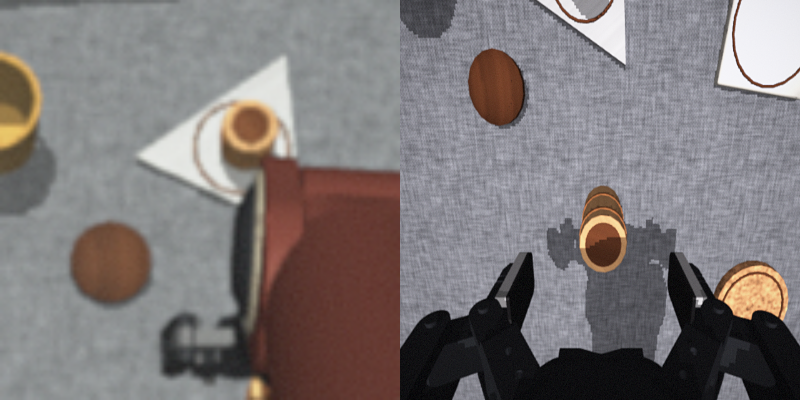

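A stands in the triangle's ring: its top is at crop (250,125), shifted from the ring only by parallax. B lies between the open fingers at (603,240).

>>> arm_command(series=[{"dp":[-0.85,0.3,0.6],"delta_rot":[0,0,0],"hand":0},{"dp":[0,0,2.5],"delta_rot":[0,0,0],"hand":0},{"dp":[0,0,2.5],"delta_rot":[0,0,0],"hand":0},{"dp":[0,0,1.5],"delta_rot":[0,0,0],"hand":0},{"dp":[0,0,0],"delta_rot":[0,0,0],"hand":0}])

```text
clock: 8.2
tcp_pos: [0.4638, -0.1027, 0.0279]
ee_rot: [-0.0, 1.0, -0.0, -0.002]
contact_force: [0.5, 0.7, -0.1]
grip_width: 0.0854
finger_force: 0.0
```

>>> arm_command(series=[{"dp":[0,0,0],"delta_rot":[0,0,0],"hand":0},{"dp":[0,0,0],"delta_rot":[0,0,0],"hand":1},{"dp":[0,0,0],"delta_rot":[0,0,0],"hand":1},{"dp":[0,0,0],"delta_rot":[0,0,0],"hand":1},{"dp":[0,0,0],"delta_rot":[0,0,0],"hand":1}], force=30)

```text
clock: 8.7
tcp_pos: [0.466, -0.1027, 0.0301]
ee_rot: [0.0, 1.0, -0.0, 0.001]
contact_force: [-0.0, 0.3, 4.8]
grip_width: 0.0394
finger_force: 29.8
```

```bash
python3 - <<'E'
from h import *
ps,pt=robot.camera_params('scene'),robot.camera_params('top')
h=hsv(robot.camera('top'));m=((h[...,1]>90)&(h[...,2]<135)&((h[...,0]<16)|(h[...,0]>170))).astype('uint8')*255
u=cen(blob(m,(375,187),12));print('A',u,plane(pt,*u,.06).round(4))
s=robot.sense();print(s['tcp_pos'],s['grip_width'],s['finger_force'])
E
```

```text
Traceback (most recent call last):
  File "h.py", line 20, in blob
    return min(cs,key=lambda c:-cv2.pointPolygonTest(c,(float(x),float(y)),True))
ValueError: min() iterable argument is empty
```

>>> arm_command(series=[{"dp":[0,0,-1],"delta_rot":[0,0,0],"hand":1},{"dp":[0,0,-3],"delta_rot":[0,0,0],"hand":1},{"dp":[0,0,-3],"delta_rot":[0,0,0],"hand":1},{"dp":[0.5,4,0],"delta_rot":[0,0,0],"hand":1},{"dp":[0.5,4,0],"delta_rot":[0,0,0],"hand":1}])

```text
clock: 9.25
tcp_pos: [0.4766, -0.1823, 0.1011]
ee_rot: [0.0, 1.0, 0.002, 0.001]
contact_force: [1.5, -0.8, -1.3]
grip_width: 0.0394
finger_force: 30.7
```

>>> arm_command(series=[{"dp":[0.5,4,0],"delta_rot":[0,0,0],"hand":1},{"dp":[0.5,4,0],"delta_rot":[0,0,0],"hand":1},{"dp":[0.5,4,0],"delta_rot":[0,0,0],"hand":1},{"dp":[0.6,4,0],"delta_rot":[0,0,0],"hand":1},{"dp":[0.6,4,0],"delta_rot":[0,0,0],"hand":1}])

```text
clock: 9.75
tcp_pos: [0.502, -0.3841, 0.0996]
ee_rot: [-0.0, 1.0, -0.0, -0.0]
contact_force: [0.9, -0.3, -0.3]
grip_width: 0.0392
finger_force: 30.7
```

>>> arm_command(series=[{"dp":[0,2.1,0],"delta_rot":[0,0,0],"hand":1},{"dp":[0,0,2],"delta_rot":[0,0,0],"hand":1},{"dp":[0,0,2],"delta_rot":[0,0,0],"hand":1},{"dp":[0,0,0],"delta_rot":[0,0,0],"hand":1},{"dp":[0,0,0],"delta_rot":[0,0,0],"hand":1}])

```text
clock: 10.25
tcp_pos: [0.5023, -0.4033, 0.0594]
ee_rot: [-0.0, 1.0, 0.0, -0.0]
contact_force: [0.4, -0.7, -0.2]
grip_width: 0.039
finger_force: 30.6
```

Down 1.9 cm to contact, then release.

>>> arm_command(series=[{"dp":[0,0,1],"delta_rot":[0,0,0],"hand":1},{"dp":[0,0,0.6],"delta_rot":[0,0,0],"hand":1},{"dp":[0,0,0.3],"delta_rot":[0,0,0],"hand":1},{"dp":[0,0,0],"delta_rot":[0,0,0],"hand":1},{"dp":[0,0,0],"delta_rot":[0,0,0],"hand":1}])

```text
clock: 10.75
tcp_pos: [0.5027, -0.4037, 0.0404]
ee_rot: [0.0, 1.0, -0.0, 0.0]
contact_force: [0.2, -0.6, -1.6]
grip_width: 0.0392
finger_force: 30.8
```

>>> arm_command(series=[{"dp":[0,0,0],"delta_rot":[0,0,0],"hand":0.4},{"dp":[0,0,0],"delta_rot":[0,0,0],"hand":0},{"dp":[0,0,0],"delta_rot":[0,0,0],"hand":0},{"dp":[0,0,0],"delta_rot":[0,0,0],"hand":0}])

```text
clock: 11.15
tcp_pos: [0.5026, -0.4037, 0.0404]
ee_rot: [0.0, 1.0, -0.0, 0.0]
contact_force: [-0.7, -0.1, -0.9]
grip_width: 0.0852
finger_force: 0.0
```

>>> arm_command(series=[{"dp":[0,0,-1],"delta_rot":[0,0,0],"hand":0},{"dp":[0,0,-3],"delta_rot":[0,0,0],"hand":0},{"dp":[0,0,-4],"delta_rot":[0,0,0],"hand":0},{"dp":[0,0,-4],"delta_rot":[0,0,0],"hand":0},{"dp":[0,0,-4],"delta_rot":[0,0,0],"hand":0}])

```text
clock: 11.65
tcp_pos: [0.5025, -0.4036, 0.2028]
ee_rot: [0.0, 1.0, -0.0, 0.0]
contact_force: [0.6, -0.9, -0.1]
grip_width: 0.0851
finger_force: 0.0
```

>>> arm_command(series=[{"dp":[0.65,-4.4,0],"delta_rot":[0,0,0],"hand":0},{"dp":[0.65,-4.4,0],"delta_rot":[0,0,0],"hand":0},{"dp":[0.65,-4.4,0],"delta_rot":[0,0,0],"hand":0},{"dp":[0.65,-4.4,0],"delta_rot":[0,0,0],"hand":0},{"dp":[0.65,-4.4,0],"delta_rot":[0,0,0],"hand":0}])

```text
clock: 12.15
tcp_pos: [0.5353, -0.182, 0.2014]
ee_rot: [0.0, 1.0, -0.0, 0.001]
contact_force: [0.1, 0.5, 0.2]
grip_width: 0.0851
finger_force: 0.0
```

>>> arm_command(series=[{"dp":[0.65,-4.4,0],"delta_rot":[0,0,0],"hand":0},{"dp":[0.65,-4.4,0],"delta_rot":[0,0,0],"hand":0},{"dp":[0.65,-4.4,0],"delta_rot":[0,0,0],"hand":0},{"dp":[0.65,-4.4,0],"delta_rot":[0,0,0],"hand":0},{"dp":[0.65,-4.4,0],"delta_rot":[0,0,0],"hand":0}])

```text
clock: 12.65
tcp_pos: [0.5678, 0.0381, 0.2014]
ee_rot: [-0.0, 1.0, -0.0, 0.001]
contact_force: [0.3, 0.3, -0.2]
grip_width: 0.0854
finger_force: 0.0
```

>>> arm_command(series=[{"dp":[0.65,-4.4,0],"delta_rot":[0,0,0],"hand":0},{"dp":[0.65,-4.4,0],"delta_rot":[0,0,0],"hand":0},{"dp":[0.65,-4.4,0],"delta_rot":[0,0,0],"hand":0},{"dp":[0.65,-4.4,0],"delta_rot":[0,0,0],"hand":0},{"dp":[0.6,-4,0],"delta_rot":[0,0,0],"hand":0}])

```text
clock: 13.15
tcp_pos: [0.5995, 0.255, 0.2014]
ee_rot: [-0.001, 1.0, 0.001, 0.0]
contact_force: [0.5, 0.2, -0.9]
grip_width: 0.0859
finger_force: 0.0
```

>>> arm_command(series=[{"dp":[0,0,2],"delta_rot":[0,0,0],"hand":0},{"dp":[0,0,3],"delta_rot":[0,0,0],"hand":0},{"dp":[0,0,2],"delta_rot":[0,0,0],"hand":0},{"dp":[0,0,0],"delta_rot":[0,0,0],"hand":0},{"dp":[0,0,0],"delta_rot":[0,0,0],"hand":0}])

```text
clock: 13.65
tcp_pos: [0.6, 0.2525, 0.1312]
ee_rot: [-0.0, 1.0, -0.0, 0.0]
contact_force: [0.7, 0.4, -0.1]
grip_width: 0.0853
finger_force: 0.0
```

```bash
python3 - <<'E'
from h import *
im=robot.camera('scene');im2=robot.camera('wrist')
cv2.imwrite('pics/s4.png',np.hstack([cv2.resize(im[160:460,160:560],(400,300)),cv2.resize(im2,(400,300))])[:,:,::-1])
ps,pt=robot.camera_params('scene'),robot.camera_params('top')
def pl(h): return ((h[...,1]>90)&(h[...,2]<135)&((h[...,0]<16)|(h[...,0]>170))).astype('uint8')*255
t=robot.camera('top');cv2.imwrite('pics/t4.png',t[:,:,::-1]);m=pl(hsv(t))
# rough pixels where the tops should be
def proj(p,X):
    c=q2R(p['orientation']).T@(np.array(X)-p['origin']);M=p['mtx'];return M[0,0]*c[0]/-c[2]+M[0,2],-M[1,1]*c[1]/-c[2]+M[1,2]
for k,X in(('A',(.6334,-.0864,.06)),('B',(.503,-.404,.08))):
    s=tuple(int(round(v)) for v in proj(pt,X));
    try:u=cen(blob(m,s,12));print(k,s,u,plane(pt,*u,X[2]).round(4))
    except ValueError: print(k,s,'hidden')
print(robot.sense()['tcp_pos'])
E
```

```text
A (374, 187) hidden
B (538, 245) (537.7352941176471, 246.78104575163397) [ 0.4988 -0.4028  0.08  ]
[0.60079182 0.25280508 0.13241033]
```

View pics/s4.png

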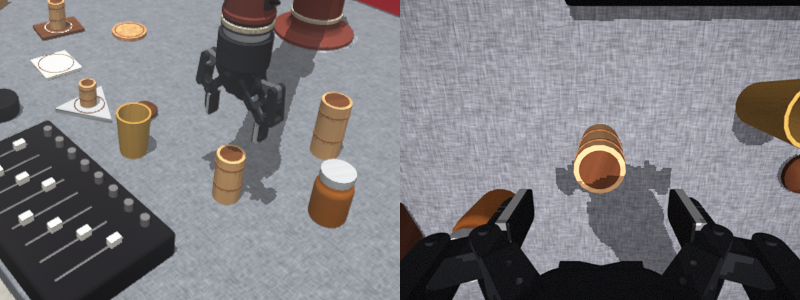

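B stands on the plank (about 4 mm off centre) and A on the triangle. C is centred between the fingers at (600,168), and the jar on the left is well clear.

>>> arm_command(series=[{"dp":[-0.1,0,3],"delta_rot":[0,0,0],"hand":0},{"dp":[0,0,3],"delta_rot":[0,0,0],"hand":0},{"dp":[0,0,2.5],"delta_rot":[0,0,0],"hand":0},{"dp":[0,0,0],"delta_rot":[0,0,0],"hand":0},{"dp":[0,0,0],"delta_rot":[0,0,0],"hand":0}])

```text
clock: 14.3
tcp_pos: [0.5994, 0.2527, 0.0465]
ee_rot: [-0.0, 1.0, -0.0, 0.001]
contact_force: [0.6, 1.5, 0.2]
grip_width: 0.0853
finger_force: 0.0
```

>>> arm_command(series=[{"dp":[0,0,0],"delta_rot":[0,0,0],"hand":1},{"dp":[0,0,0],"delta_rot":[0,0,0],"hand":1},{"dp":[0,0,0],"delta_rot":[0,0,0],"hand":1},{"dp":[0,0,0],"delta_rot":[0,0,0],"hand":1}], force=35)

```text
clock: 14.7
tcp_pos: [0.5996, 0.2529, 0.047]
ee_rot: [-0.001, 1.0, -0.0, 0.001]
contact_force: [-0.1, -0.5, 4.8]
grip_width: 0.0453
finger_force: 35.2
```

>>> arm_command(series=[{"dp":[0,0,-1],"delta_rot":[0,0,0],"hand":1},{"dp":[0,0,-3],"delta_rot":[0,0,0],"hand":1},{"dp":[0,0,-4],"delta_rot":[0,0,0],"hand":1},{"dp":[0,0,-2],"delta_rot":[0,0,0],"hand":1},{"dp":[0,0,0],"delta_rot":[0,0,0],"hand":1}])

```text
clock: 15.2
tcp_pos: [0.6008, 0.2533, 0.1496]
ee_rot: [-0.002, 1.0, -0.0, 0.004]
contact_force: [0.3, -0.0, -1.0]
grip_width: 0.0449
finger_force: 36.1
```

>>> arm_command(series=[{"dp":[-1.7,4.1,0],"delta_rot":[0,0,0],"hand":1},{"dp":[-1.7,4.1,0],"delta_rot":[0,0,0],"hand":1},{"dp":[-1.7,4.1,0],"delta_rot":[0,0,0],"hand":1},{"dp":[-1.7,4.1,0],"delta_rot":[0,0,0],"hand":1},{"dp":[-1.7,4.1,0],"delta_rot":[0,0,0],"hand":1}])

```text
clock: 15.7
tcp_pos: [0.5116, 0.0455, 0.1442]
ee_rot: [0.0, 1.0, -0.0, -0.001]
contact_force: [0.4, -0.7, -0.4]
grip_width: 0.0455
finger_force: 36.1
```

>>> arm_command(series=[{"dp":[-1.7,4.1,0],"delta_rot":[0,0,0],"hand":1},{"dp":[-1.7,4.1,0],"delta_rot":[0,0,0],"hand":1},{"dp":[-1.7,4.1,0],"delta_rot":[0,0,0],"hand":1},{"dp":[-1.7,4.1,0],"delta_rot":[0,0,0],"hand":1},{"dp":[-1.7,4.1,0],"delta_rot":[0,0,0],"hand":1}])

```text
clock: 16.2
tcp_pos: [0.4267, -0.1589, 0.1445]
ee_rot: [-0.0, 1.0, -0.0, -0.001]
contact_force: [0.2, -0.3, -1.6]
grip_width: 0.0454
finger_force: 36.1
```

>>> arm_command(series=[{"dp":[-1.8,4.1,0],"delta_rot":[0,0,0],"hand":1},{"dp":[-1.8,4.1,0],"delta_rot":[0,0,0],"hand":1},{"dp":[-1.8,4,0],"delta_rot":[0,0,0],"hand":1},{"dp":[0,0,0],"delta_rot":[0,0,0],"hand":1},{"dp":[0,0,0],"delta_rot":[0,0,0],"hand":1}])

```text
clock: 16.7
tcp_pos: [0.373, -0.2802, 0.1444]
ee_rot: [-0.001, 1.0, -0.002, -0.001]
contact_force: [0.4, 0.2, -0.8]
grip_width: 0.0454
finger_force: 36.2
```

>>> arm_command(series=[{"dp":[0.15,0,2],"delta_rot":[0,0,0],"hand":1},{"dp":[0,0,3],"delta_rot":[0,0,0],"hand":1},{"dp":[0,0,2],"delta_rot":[0,0,0],"hand":1},{"dp":[0,0,0],"delta_rot":[0,0,0],"hand":1},{"dp":[0,0,0],"delta_rot":[0,0,0],"hand":1}])

```text
clock: 17.2
tcp_pos: [0.3766, -0.2781, 0.0752]
ee_rot: [-0.001, 1.0, 0.001, -0.0]
contact_force: [0.5, 0.1, -0.5]
grip_width: 0.0452
finger_force: 36.3
```

>>> arm_command(series=[{"dp":[-0.1,0.1,1],"delta_rot":[0,0,0],"hand":1},{"dp":[0,0,0.5],"delta_rot":[0,0,0],"hand":1},{"dp":[0,0,0.2],"delta_rot":[0,0,0],"hand":1},{"dp":[0,0,0],"delta_rot":[0,0,0],"hand":1},{"dp":[0,0,0],"delta_rot":[0,0,0],"hand":1}])

```text
clock: 17.7
tcp_pos: [0.3752, -0.2807, 0.0585]
ee_rot: [0.0, 1.0, -0.0, 0.0]
contact_force: [0.0, 0.2, -1.5]
grip_width: 0.0455
finger_force: 36.3
```

>>> arm_command(series=[{"dp":[0,0,0.15],"delta_rot":[0,0,0],"hand":1},{"dp":[0,0,0],"delta_rot":[0,0,0],"hand":1},{"dp":[0,0,0],"delta_rot":[0,0,0],"hand":1}])

```text
clock: 18.0
tcp_pos: [0.3752, -0.2807, 0.057]
ee_rot: [0.0, 1.0, -0.0, 0.0]
contact_force: [0.2, -0.3, -1.1]
grip_width: 0.0457
finger_force: 36.4
```

>>> arm_command(series=[{"dp":[0,0,0],"delta_rot":[0,0,0],"hand":0.4},{"dp":[0,0,0],"delta_rot":[0,0,0],"hand":0},{"dp":[0,0,0],"delta_rot":[0,0,0],"hand":0},{"dp":[0,0,0],"delta_rot":[0,0,0],"hand":0}])

```text
clock: 18.4
tcp_pos: [0.3751, -0.2806, 0.0569]
ee_rot: [0.0, 1.0, -0.0, 0.0]
contact_force: [-0.2, 0.5, -1.5]
grip_width: 0.0854
finger_force: 0.0
```

>>> arm_command(series=[{"dp":[0,0,-1],"delta_rot":[0,0,0],"hand":0},{"dp":[0,0,-3],"delta_rot":[0,0,0],"hand":0},{"dp":[0,0,-4],"delta_rot":[0,0,0],"hand":0},{"dp":[0,0,-4],"delta_rot":[0,0,0],"hand":0},{"dp":[0,0,-3],"delta_rot":[0,0,0],"hand":0}])

```text
clock: 18.9
tcp_pos: [0.3755, -0.2808, 0.21]
ee_rot: [0.001, 1.0, -0.0, 0.001]
contact_force: [0.3, -0.1, 0.4]
grip_width: 0.0854
finger_force: 0.0
```

>>> arm_command(series=[{"dp":[1.6,-4,0],"delta_rot":[0,0,0],"hand":0},{"dp":[1.6,-4,0],"delta_rot":[0,0,0],"hand":0},{"dp":[1.6,-4,0],"delta_rot":[0,0,0],"hand":0},{"dp":[1.6,-4,0],"delta_rot":[0,0,0],"hand":0},{"dp":[1.6,-4,0],"delta_rot":[0,0,0],"hand":0}])

```text
clock: 19.4
tcp_pos: [0.4554, -0.0791, 0.2077]
ee_rot: [0.0, 1.0, -0.0, 0.001]
contact_force: [0.2, -0.8, 0.0]
grip_width: 0.0856
finger_force: 0.0
```

>>> arm_command(series=[{"dp":[1.6,-4,0],"delta_rot":[0,0,0],"hand":0},{"dp":[1.6,-4,0],"delta_rot":[0,0,0],"hand":0},{"dp":[-1.6,-4.2,0],"delta_rot":[0,0,0],"hand":0},{"dp":[-1.6,-4.2,0],"delta_rot":[0,0,0],"hand":0},{"dp":[-1.6,-4.2,0],"delta_rot":[0,0,0],"hand":0}])

```text
clock: 19.9
tcp_pos: [0.4383, 0.127, 0.2075]
ee_rot: [-0.0, 1.0, -0.0, 0.0]
contact_force: [0.3, 0.2, -0.6]
grip_width: 0.0854
finger_force: 0.0
```

>>> arm_command(series=[{"dp":[-1.6,-4.2,0],"delta_rot":[0,0,0],"hand":0},{"dp":[-1.6,-4.2,0],"delta_rot":[0,0,0],"hand":0},{"dp":[-1.6,-4.2,0],"delta_rot":[0,0,0],"hand":0},{"dp":[-1.5,-4.1,0],"delta_rot":[0,0,0],"hand":0},{"dp":[0,0,0],"delta_rot":[0,0,0],"hand":0}])

```text
clock: 20.4
tcp_pos: [0.3724, 0.2996, 0.2081]
ee_rot: [-0.003, 1.0, 0.006, -0.0]
contact_force: [0.2, -0.4, 0.1]
grip_width: 0.0855
finger_force: 0.0
```

>>> arm_command(series=[{"dp":[0,0,2],"delta_rot":[0,0,0],"hand":0},{"dp":[0,0,2],"delta_rot":[0,0,0],"hand":0},{"dp":[0,0,0],"delta_rot":[0,0,0],"hand":0},{"dp":[0,0,0],"delta_rot":[0,0,0],"hand":0}])

```text
clock: 20.8
tcp_pos: [0.3763, 0.292, 0.1674]
ee_rot: [0.0, 1.0, -0.0, 0.0]
contact_force: [1.0, 0.3, 0.0]
grip_width: 0.0857
finger_force: 0.0
```

```bash
python3 - <<'E'
from h import *
t=robot.camera('top');w=robot.camera('wrist')
cv2.imwrite('pics/s5.png',np.hstack([cv2.resize(t[150:350,280:560],(400,300)),cv2.resize(w,(400,300))])[:,:,::-1])
print(robot.sense()['tcp_pos'])
E
```

```text
[0.37683531 0.29260282 0.16798509]
```

View pics/s5.png

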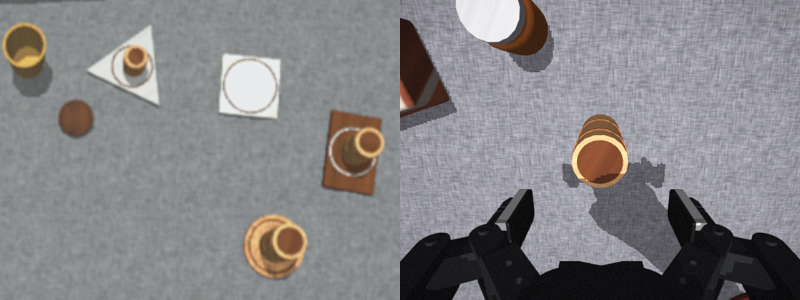

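A, B and C all stand in their rings. D is centred between the fingers at (600,160).

>>> arm_command(series=[{"dp":[0.2,0,2],"delta_rot":[0,0,0],"hand":0},{"dp":[0,0,3],"delta_rot":[0,0,0],"hand":0},{"dp":[0,0,3],"delta_rot":[0,0,0],"hand":0},{"dp":[0,0,2.3],"delta_rot":[0,0,0],"hand":0},{"dp":[0,0,0],"delta_rot":[0,0,0],"hand":0}])

```text
clock: 21.4
tcp_pos: [0.3774, 0.2914, 0.0624]
ee_rot: [0.001, 1.0, -0.0, -0.002]
contact_force: [-0.5, -0.6, 1.0]
grip_width: 0.0855
finger_force: 0.0
```

>>> arm_command(series=[{"dp":[0,0,0],"delta_rot":[0,0,0],"hand":0},{"dp":[0,0,0],"delta_rot":[0,0,0],"hand":1},{"dp":[0,0,0],"delta_rot":[0,0,0],"hand":1},{"dp":[0,0,0],"delta_rot":[0,0,0],"hand":1},{"dp":[0,0,0],"delta_rot":[0,0,0],"hand":1}], force=40)

```text
clock: 21.9
tcp_pos: [0.379, 0.293, 0.0653]
ee_rot: [-0.001, 1.0, -0.0, 0.001]
contact_force: [-0.5, -0.3, 6.7]
grip_width: 0.0515
finger_force: 40.7
```

>>> arm_command(series=[{"dp":[0,0,-1],"delta_rot":[0,0,0],"hand":1},{"dp":[0,0,-3],"delta_rot":[0,0,0],"hand":1},{"dp":[0,0,-4],"delta_rot":[0,0,0],"hand":1},{"dp":[0,0,-2],"delta_rot":[0,0,0],"hand":1},{"dp":[0,0,0],"delta_rot":[0,0,0],"hand":1}])

```text
clock: 22.4
tcp_pos: [0.3796, 0.2936, 0.1671]
ee_rot: [-0.002, 1.0, -0.0, 0.003]
contact_force: [0.4, -0.3, -1.6]
grip_width: 0.0514
finger_force: 42.3
```

>>> arm_command(series=[{"dp":[1.6,4,0],"delta_rot":[0,0,0],"hand":1},{"dp":[1.6,4,0],"delta_rot":[0,0,0],"hand":1},{"dp":[1.6,4,0],"delta_rot":[0,0,0],"hand":1},{"dp":[1.6,4,0],"delta_rot":[0,0,0],"hand":1},{"dp":[1.6,4,0],"delta_rot":[0,0,0],"hand":1}])

```text
clock: 22.9
tcp_pos: [0.4575, 0.0904, 0.1628]
ee_rot: [0.0, 1.0, 0.0, -0.001]
contact_force: [0.8, -0.4, -1.0]
grip_width: 0.0512
finger_force: 42.4
```

>>> arm_command(series=[{"dp":[1.6,4,0],"delta_rot":[0,0,0],"hand":1},{"dp":[1.6,4,0],"delta_rot":[0,0,0],"hand":1},{"dp":[1.6,4,0],"delta_rot":[0,0,0],"hand":1},{"dp":[1.6,4,0],"delta_rot":[0,0,0],"hand":1},{"dp":[1.6,4,0],"delta_rot":[0,0,0],"hand":1}])

```text
clock: 23.4
tcp_pos: [0.5373, -0.1094, 0.1624]
ee_rot: [-0.0, 1.0, -0.0, -0.002]
contact_force: [0.0, 1.3, -1.8]
grip_width: 0.0509
finger_force: 42.3
```

>>> arm_command(series=[{"dp":[1.6,4,0],"delta_rot":[0,0,0],"hand":1},{"dp":[1.6,4,0],"delta_rot":[0,0,0],"hand":1},{"dp":[1.6,4,0],"delta_rot":[0,0,0],"hand":1},{"dp":[1.4,3.2,0],"delta_rot":[0,0,0],"hand":1},{"dp":[0,0,0],"delta_rot":[0,0,0],"hand":1}])

```text
clock: 23.9
tcp_pos: [0.5988, -0.2676, 0.1611]
ee_rot: [0.002, 1.0, -0.005, -0.001]
contact_force: [-0.5, -0.6, -1.7]
grip_width: 0.0509
finger_force: 42.5
```

>>> arm_command(series=[{"dp":[0,0,2],"delta_rot":[0,0,0],"hand":1},{"dp":[0,0,3],"delta_rot":[0,0,0],"hand":1},{"dp":[0,0,1.5],"delta_rot":[0,0,0],"hand":1},{"dp":[0,0,0],"delta_rot":[0,0,0],"hand":1},{"dp":[0,0,0],"delta_rot":[0,0,0],"hand":1}])

```text
clock: 24.4
tcp_pos: [0.6002, -0.2593, 0.0988]
ee_rot: [-0.0, 1.0, 0.0, -0.0]
contact_force: [0.7, 0.3, -0.8]
grip_width: 0.0512
finger_force: 42.5
```

Down 2.3 cm to the stone.

>>> arm_command(series=[{"dp":[0,0,1.2],"delta_rot":[0,0,0],"hand":1},{"dp":[0,0,0.6],"delta_rot":[0,0,0],"hand":1},{"dp":[0,0,0.3],"delta_rot":[0,0,0],"hand":1},{"dp":[0,0,0],"delta_rot":[0,0,0],"hand":1},{"dp":[0,0,0],"delta_rot":[0,0,0],"hand":1}])

```text
clock: 24.9
tcp_pos: [0.6002, -0.2597, 0.078]
ee_rot: [0.0, 1.0, -0.0, 0.0]
contact_force: [-0.0, -0.2, -1.5]
grip_width: 0.0512
finger_force: 42.5
```

>>> arm_command(series=[{"dp":[0,0,0.2],"delta_rot":[0,0,0],"hand":1},{"dp":[0,0,0.05],"delta_rot":[0,0,0],"hand":1},{"dp":[0,0,0],"delta_rot":[0,0,0],"hand":1},{"dp":[0,0,0],"delta_rot":[0,0,0],"hand":1}])

```text
clock: 25.3
tcp_pos: [0.6001, -0.2597, 0.0755]
ee_rot: [0.0, 1.0, -0.0, 0.0]
contact_force: [-0.6, -0.3, -1.9]
grip_width: 0.0512
finger_force: 42.6
```

>>> arm_command(series=[{"dp":[0,0,0],"delta_rot":[0,0,0],"hand":0.3},{"dp":[0,0,0],"delta_rot":[0,0,0],"hand":0},{"dp":[0,0,0],"delta_rot":[0,0,0],"hand":0},{"dp":[0,0,0],"delta_rot":[0,0,0],"hand":0}])

```text
clock: 25.7
tcp_pos: [0.6002, -0.2597, 0.0755]
ee_rot: [0.0, 1.0, -0.0, 0.0]
contact_force: [0.4, -0.9, -0.0]
grip_width: 0.0856
finger_force: 0.0
```

>>> arm_command(series=[{"dp":[0,0,-1],"delta_rot":[0,0,0],"hand":0},{"dp":[0,0,-3],"delta_rot":[0,0,0],"hand":0},{"dp":[0,0,-4],"delta_rot":[0,0,0],"hand":0},{"dp":[0,0,-4],"delta_rot":[0,0,0],"hand":0},{"dp":[0,0,-4],"delta_rot":[0,0,0],"hand":0}])

```text
clock: 26.2
tcp_pos: [0.6, -0.2595, 0.2379]
ee_rot: [0.0, 1.0, 0.0, 0.0]
contact_force: [-0.0, -0.4, 0.4]
grip_width: 0.0853
finger_force: 0.0
```

>>> arm_command(series=[{"dp":[-1.5,-4.5,0],"delta_rot":[0,0,0],"hand":0},{"dp":[-1.5,-4.5,0],"delta_rot":[0,0,0],"hand":0},{"dp":[-1.5,-4.5,0],"delta_rot":[0,0,0],"hand":0},{"dp":[-1.5,-4.5,0],"delta_rot":[0,0,0],"hand":0},{"dp":[-1.5,-4.5,0],"delta_rot":[0,0,0],"hand":0}])

```text
clock: 26.7
tcp_pos: [0.5245, -0.0329, 0.2365]
ee_rot: [0.0, 1.0, -0.0, 0.001]
contact_force: [0.1, 0.2, 0.6]
grip_width: 0.0854
finger_force: 0.0
```

>>> arm_command(series=[{"dp":[-1,-4.5,0],"delta_rot":[0,0,0],"hand":0},{"dp":[-1,-4.5,0],"delta_rot":[0,0,0],"hand":0},{"dp":[-1,-4.5,0],"delta_rot":[0,0,0],"hand":0},{"dp":[-1,-4.5,0],"delta_rot":[0,0,0],"hand":0},{"dp":[0,0,0],"delta_rot":[0,0,0],"hand":0}])

```text
clock: 27.2
tcp_pos: [0.4826, 0.1544, 0.237]
ee_rot: [-0.003, 1.0, 0.007, 0.001]
contact_force: [0.5, -0.1, -0.8]
grip_width: 0.0854
finger_force: 0.0
```

```bash
python3 - <<'E'
from h import *
t=robot.camera('top');s=robot.camera('scene')
cv2.imwrite('pics/s6.png',np.hstack([cv2.resize(t[130:350,260:560],(400,300)),cv2.resize(s[150:350,150:420],(400,300))])[:,:,::-1])
p=robot.camera_params('top');h=hsv(t);m=((h[...,1]>90)&(h[...,2]<140)&((h[...,0]<16)|(h[...,0]>170))).astype('uint8')*255
def proj(X):
    c=q2R(p['orientation']).T@(np.array(X)-p['origin']);M=p['mtx'];return M[0,0]*c[0]/-c[2]+M[0,2],-M[1,1]*c[1]/-c[2]+M[1,2]
for k,X in dict(A=(.6334,-.0864,.06),B=(.503,-.404,.08),C=(.3747,-.2804,.1),D=(.6008,-.2597,.125)).items():
    sd=tuple(int(round(v)) for v in proj(X))
    try:u=cen(blob(m,sd,12));print(k,sd,np.round(u,1),((plane(p,*u,X[2])-X)*1000).round(1))
    except ValueError:print(k,sd,'none')
print(robot.sense()['clock'])
E
```

```text
A (374, 187) [375.  186.9] [ 0.5 -2.9  0. ]
B (538, 245) [538.4 244.5] [ 0.3 -0.4  0. ]
C (482, 311) [482.7 310.4] [ 0.5 -1.   0. ]
D (467, 192) [467.  192.7] [-1.1 -0.9  0. ]
27.3
```

View pics/s6.png

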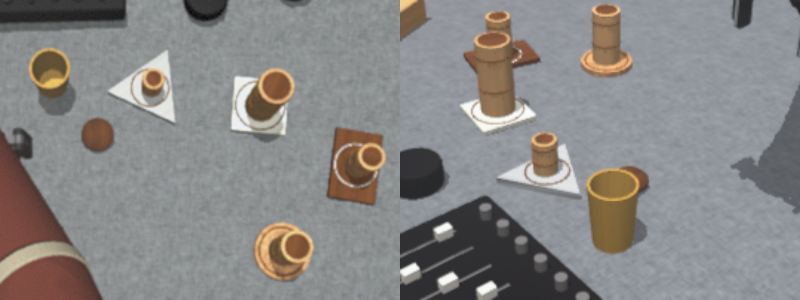

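The picture shows all four tubes upright in their rings, within 3 mm of centre, and the tumbler undisturbed. The arm is clear, so I'm handing in.

```bash
python3 -c "
from cell import robot
print(robot.job_done())"
```

```text
the job is handed in; nothing more can be done
None
```

The four tubes stand upright within 3 mm of their ring centres, placed from shortest to tallest on triangle, plank, cork and stone; the arm never touched the tumbler or jar, and I handed the job in at about 27 s.

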